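# Hang the grooming brush on the rail and shut the keeper

### The job

Pick up the red brush by its hanger tab and hook it on the bare left half of the rail (left as the robot sees it, the half away from the keeper bar). Then slide it to the right along the rail, without lifting it off again, until its hook is centred on the yellow mark; let it hang there and swing the keeper bar fully shut in front of it. Leave everything else on the bench where it is.

Things in the scene. Friction and masses are not known exactly. Their poses are not given: they have to be found in the camera images.
- red_brush: Palm grooming brush, red back 64 x 84 mm, 34 mm high with black bristles, standing bristles down with a rigid steel hanger fixed on top; 0.26 kg, 172 mm high. Origin: centre of underside; y along the brush's long side, x to the hook's open side. A strap 24 mm wide (y) rises at x = -23..-17 mm to a roof like an inverted V (steel peak z = 130) that ends in a lip at x = 17..23 mm.
- red_brush_lip (a point): Middle of the lower end of the hook's lip on the red brush (x = 20, z = 96 mm in its frame). Below it, down to the brush back at z = 34 mm, the hook is open to +x: the rail enters there sideways, then the hook is lowered on it.
- red_brush_tab (a point): Middle of the red brush's flat red grip tab, at x = 0, z = 151 mm in its frame. The tab stands on the hook's roof: 14 mm thick (x), 30 mm wide (y), from z = 130 to z = 172 mm; to be pinched from above.
- red_brush_seat (a point): Point under the hook's roof of the red brush, 115 mm above its underside (z = 115 in its frame): coincides with the rail's axis when the hanger hangs properly.
- green_brush: Not to be moved. Of the same shape as the red one: a palm brush with a green back and green tab, on a hanger, 172 mm high.
- rack: Fixed drying rack. Origin: centre of the underside of its wooden foot (100 x 460 x 18 mm); y along the rail to the robot's left, x away from the robot. Posts 18 mm thick, 210 mm high at y = -200 and 200 mm; between them a steel rail, 12 mm diameter, at x = 0, z = 200 mm. Behind it a dark strip (x = 58..78, z = 174..180 mm). y > 0 is the bare left half.
- rail_mid (a point): Middle of the rail, on its axis (200 mm above the bench), axes as the rack's.
- mark: The yellow mark: an 8 mm wide yellow ring round the rail, and in line with it on the dark strip behind a yellow bar (10 mm wide) and flag (24 mm wide). Origin: on the rail's axis at the middle of the ring; axes as the rack's. Somewhere 85 to 115 mm to the right (-y) of the rail's middle. Looks only, nothing to bump into.
- keeper (a joint): Angle of the keeper bar about its vertical hinge (rad): 0 = fully shut, at its stop, parallel to the rail and 45 mm in front of it (robot side); positive = swung out towards the robot. Range 0 to 1.7. The bar is aluminium, 8 x 14 mm, at 165 to 179 mm above the bench. The hinge is stiff (about 0.2 N m) and stays where it is left.
- keeper_handle (a point): Point on the keeper bar's handle: an upright blue rod of 12 mm diameter, its top 244 mm above the bench, on the bar's free end 140 mm from the hinge axis. This point is on the rod's axis, 227 mm above the bench (17 mm below its top).
- keeper_hinge (a point): Point on the keeper's vertical hinge axis, level with keeper_handle. In the rack's frame at x = -45, y = -200 mm.
- bowl: Not to be moved: terracotta bowl, 130 mm across, 55 mm high. Origin: centre of underside.
- clipper: Not to be moved: steel nail clipper lying flat, 62 mm long (its x), 13 mm wide, 12 mm high. Origin: centre of underside.
- garden_rake: Not to be moved: small hand rake lying flat, wooden handle from x = -150 to -20 mm, steel tines to x = +105 mm, 80 mm wide, 24 mm high. Origin: on the bench, near its middle.
- tub: Not to be moved: white plastic tub with a blue lid, 118 x 158 mm, 89 mm high. Origin: centre of underside.
- salve: Not to be moved: small jar with a metal cap, 60 mm across, 55 mm high. Origin: centre of underside.

How it is judged:
By the outcome, as a careful person would: the job done as asked, in the order asked, and still so for the second after the job is handed in, with the robot touching nothing.
It also fails if it takes over 58 s, if anything falls off the work surface, if the arm or the gripper's body presses on something with over 40 N, if the wrist force passes 120 N, or if a joint passes its speed limit or range.

### The arm

A 7-joint arm with a two-finger parallel gripper is mounted at the origin on the work surface. World frame = base frame: x ahead of the robot, y to its left, z up, the work surface at z = 0. Lengths are in m, angles in rad, forces in N, time in s.
With the tool pointing down it reaches from about 0.425 to 0.925 m from the base axis. Payload 6.8 kg.
Tool frame: the origin (TCP) lies on the mounting face of the last link; the fingertips stand 173 mm ahead of it and the grasp point (between the pads) lies 155 mm ahead of it; z points along the fingers, y is the line along which they close (so a half turn about z gives the same grasp; the last joint's range is limited). The gripper opens to 85 mm and grips with 20 to 120 N. Pads are 22 mm wide; open, the fingers measure 114 mm over their backs; the gripper's body (76 mm by 85 mm) begins 54 mm behind the grasp point. The pads swing forward as they close: fully open they stand 13 mm farther back than shut.
Start: joints at [1.106, 0.477, 0.022, 1.555, -0.011, 1.109, -0.083], TCP at [0.236, -0.632, 0.405] pointing down, gripper open.
Joint ranges: [-2.96, 2.96], [-0.34, 2.1], [-1.41, 1.46], [0.24, 2.44], [-1.37, 4.51], [0.17, 1.92], [-2.96, 2.96]. Speed limits (rad/s): [2.39, 2.39, 3.14, 3.14, 3.14, 3.14, 3.14].

### API

Orientations are given as a rotation vector (axis times angle).
In Python, from bench import r gives the robot as it stands.
- The arm moves only by the tool arm_command, never from a script. Its argument "plan" is a list of rows, each an object of numbers: "claw": the closure, from 0 (fully open) to 1 (shut); "tx", "ty", "tz": the shift along the tool's x, y, z in m; "ax", "ay", "az": the turn, a rotation vector about the tool's x, y, z in degrees. A call has exactly 10 rows; each row shifts and turns the commanded pose from where the row before left it, along the tool's axes as they then stand; what a row does not reach is not made up. A row lasts 1/12 s, in which the tool goes at most 41.7 mm and 7.16 degrees, less where a joint would pass 70% of its speed; a pose out of reach is approached as far as the arm can. A call is refused whole if a number of a shift passes 0.0417 or a number of a turn 7.16, either way. A call with a gripper value outside its range is refused whole. The fingers move at their own pace and stop on an object; "squeeze" is the grip in N (left out, the last holds). Time passes only in rows, so rows that do not move let the fingers close, or fill a call up. It gives the time, the measured TCP pose, the force, the opening and the grip force at its end, in the units of the state.
- r.get_obs(): the state, without advancing time (a new reading comes with each control period).
- r.grab_frame(name): name is "scene" or "side" or "wrist"; returns the picture (384x512x3 uint8, red, green, blue); there is no depth.
- r.camera_model(name): a dict with "fx", "fy", "cx", "cy" (pixels), "position" and "orientation" of the camera in the world; the wrist camera has in their place "tool_from_camera" (4x4, takes a point from camera to tool coordinates, whose origin is the TCP and whose axes are the flange's). Camera axes: x right, y up, looking along -z (the intrinsics and any distortion apply to the point x, -y, -z); pixel columns grow to the right and rows downward; lengths in m; the calibration is good to about 2 mm. A picture is of the moment at which its call begins: read the wrist's pose just before it. camera_model takes no time and is no camera call.
- r.hand_in(): hands the job in; it is judged then, once.
Trained networks look in the newest picture that a camera, given by its name, has taken for a name from the list of things; names that differ only in an ending like _2 or _b are one class to them, and where a whole thing is asked for, a point or a joint stands for the part that bears it (a point fixed in the world has none). Each returns a list of dicts, best first, with "confidence" (0 to 1); they miss things now and then, are a little off and sometimes report something else, mostly with a low value. They report only what shows in the picture. A call takes as long as a camera call.
- r.boxes_of(target, camera): "location" ([x, y, z] in m, in the coordinates of the camera as it stood for that picture, good to about 4 mm: the middle of the surface that is visible of it).
- r.tip_of(target, camera): "location" ([x, y, z] in m, in the coordinates of the camera as it stood for that picture, good to about 4 mm: a listed point, or the origin of a listed thing).
The state is a dict: "clock": time; "joints": joint angles; "qvel": joint speeds; "tau": joint torques, N m; "tcp_pos": TCP position; "orientation": TCP orientation; "contact_force": force on the tool from outside, world axes, zero at the start; "moment": the same for the moment, N m; "grip_width": finger opening in m; "gripper_force": force on a finger pad.
Only numpy, scipy, OpenCV 4.12 (cv2) and the standard library are available. Lean on these libraries where they do the work, as an engineer would, in place of code of your own. Each camera call takes 0.05 s, during which the arm holds its last target. There are 200 camera calls.

## Working session

There is one attempt and no reset: what is moved stays moved. The work goes in short steps, Python scripts to look and compute and a tool call to move; the robot and the scene stay as the last step left them, time stands still between calls to the robot, and variables do not carry over. Pictures are saved under pics/ and viewed, at most 10 in all, crops included, and the job is handed in when it is done.

Besides the shell and the picture viewer there is one more tool, called after "Emit:" in YAML: its name, and indented under it one key for each argument. arm_command: Moves the arm, as the interface text tells. Its arguments: {"type":"object","properties":{"plan":{"type":"array","items":{"type":"object","properties":{"claw":{"type":"number"},"tx":{"type":"number"},"ty":{"type":"number"},"tz":{"type":"number"},"ax":{"type":"number"},"ay":{"type":"number"},"az":{"type":"number"}}}},"squeeze":{"type":"number"}},"required":["plan"]}

```bash
ls; mkdir -p pics; cat > h.py <<'E'
import numpy as np, cv2
from scipy.spatial.transform import Rotation as R
from bench import r
def cam(name,o=None):
    m=r.camera_model(name)
    if 'tool_from_camera' in m:
        o=o or r.get_obs(); T=np.eye(4); T[:3,:3]=R.from_rotvec(o['orientation']).as_matrix(); T[:3,3]=o['tcp_pos']
        return m,T@np.array(m['tool_from_camera'])
    T=np.eye(4); q=np.array(m['orientation']); T[:3,:3]=R.from_rotvec(q).as_matrix() if q.size==3 else (q if q.shape==(3,3) else R.from_quat(q).as_matrix()); T[:3,3]=m['position']
    return m,T
def snap(name,fn=None):
    o=r.get_obs(); im=r.grab_frame(name)
    if fn: cv2.imwrite('pics/'+fn,im[:,:,::-1])
    return im,cam(name,o)
def tips(names,name,T,f='tip_of',n=2):
    for t in names:
        for d in getattr(r,f)(t,name)[:n]:
            p=T[:3,:3]@np.array(d['location'])+T[:3,3]
            print(f,name,t,round(d['confidence'],2),np.round(p,4), {k:v for k,v in d.items() if k not in('location','confidence')})
E
python3 - <<'E'
from h import *
print(r.get_obs())
for c in('scene','side'): print(r.camera_model(c))
print(r.camera_model('wrist'))
a,(m,T)=snap('scene','s0.png'); 
tips(['red_brush','red_brush_tab','red_brush_lip','rail_mid','rack','mark','keeper_handle','keeper_hinge','green_brush'],'scene',T)
b,(m,T)=snap('side','d0.png'); 
tips(['red_brush','red_brush_tab','red_brush_lip','rail_mid','rack','mark','keeper_handle','keeper_hinge','green_brush'],'side',T)
E
```

```text
pics
{'clock': 0.0, 'joints': array([ 1.10589659,  0.47782455,  0.02234423,  1.55647648, -0.01147482,
        1.1093059 , -0.0831178 ]), 'qvel': array([-0.00061101, -0.00076731, -0.00040408,  0.00046133, -0.00040644,
        0.00061351,  0.002293  ]), 'tau': array([ 1.79745521e-04, -5.96456695e+01,  1.60764646e+00, -2.81197786e+01,
        1.23492029e-02,  9.44642583e-03,  1.43597390e-05]), 'tcp_pos': array([ 0.23566521, -0.63222207,  0.40369855]), 'orientation': array([-3.08993854e+00, -5.57185331e-01,  7.79988523e-04]), 'contact_force': array([ 0.59350641,  0.04564458, -0.59420202]), 'moment': array([-0.00490065, -0.05521774, -0.06423294]), 'gripper_force': 0.0, 'grip_width': 0.08541418541720705}
{'fx': 443.06755534338043, 'fy': 443.06755534338043, 'cx': 246.5479535016347, 'cy': 187.24132182935634, 'position': array([1.15898542, 0.06458264, 1.17695283]), 'orientation': array([0.44173819, 0.47006899, 1.57852713])}
{'fx': 361.5673231787988, 'fy': 361.5673231787988, 'cx': 255.4401171763502, 'cy': 194.02182155453949, 'position': array([-0.0321205 ,  0.65448357,  0.8614971 ]), 'orientat
[... 1178 characters left out ...]
8  -0.3822 -0.0008] {}
tip_of side red_brush_tab 0.31 [ 0.6    -0.1729  0.2267] {}
tip_of side red_brush_lip 0.32 [ 0.5851  0.4501 -0.0008] {}
tip_of side rail_mid 0.95 [0.6453 0.03   0.2001] {}
tip_of side rack 0.68 [0.6487 0.027  0.005 ] {}
tip_of side mark 0.74 [ 0.3351 -0.2246 -0.0024] {}
tip_of side mark 0.54 [ 0.6462 -0.0595  0.198 ] {}
tip_of side keeper_handle 0.64 [ 0.4747 -0.1074  0.226 ] {}
tip_of side keeper_handle 0.2 [ 5.891e-01  4.482e-01 -2.000e-04] {}
tip_of side keeper_hinge 0.63 [0.646  0.0244 0.0028] {}
tip_of side keeper_hinge 0.51 [ 0.5968 -0.1717  0.2247] {}
tip_of side green_brush 0.75 [0.4322 0.315  0.0033] {}
tip_of side green_brush 0.55 [ 0.6362 -0.4315 -0.0008] {}
```

View pics/s0.png

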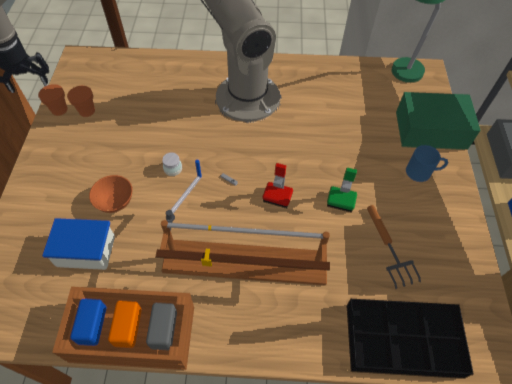

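View pics/d0.png

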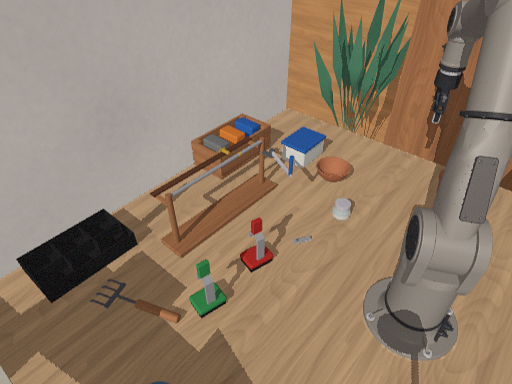

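The scene picture (from the far side) shows the red brush at (278,190), the rail from (165,226) to (325,236), the open keeper with its handle at (198,170), and the yellow bar and flag at (207,257). The side picture shows the red brush at (257,248) with its hook opening towards the rack. Next I measure the mark, the rail direction and the brush yaw.

```bash
cat >> h.py <<'E'
def ray(m,T,uv,z):
    d=T[:3,:3]@np.array([(uv[0]-m['cx'])/m['fx'],-(uv[1]-m['cy'])/m['fy'],-1.]); o=T[:3,3]
    return o+d*(z-o[2])/d[2]
def proj(m,T,p):
    c=T[:3,:3].T@(np.array(p)-T[:3,3]); return np.array([m['cx']+m['fx']*c[0]/-c[2], m['cy']-m['fy']*c[1]/-c[2]])
def blobs(im,lo,hi,amin=4):
    h=cv2.cvtColor(im,cv2.COLOR_RGB2HSV); n,l,s,c=cv2.connectedComponentsWithStats(cv2.inRange(h,np.array(lo),np.array(hi)))
    return [(s[i],c[i]) for i in range(1,n) if s[i,4]>=amin]
E
python3 - <<'E'
from h import *
out=[]
for c,f in(('scene','s0.png'),('side','d0.png')):
    im=cv2.imread('pics/'+f)[:,:,::-1].copy(); m,T=cam(c)
    print(c)
    for s,p in blobs(im,(22,130,110),(35,255,255),3): print(' yellow',s,np.round(p,1),np.round(ray(m,T,p,.2),3),np.round(ray(m,T,p,.177),3))
    b=[(.645,.23,.2),(.647,-.17,.2),(.648,.03,.2),(.599,-.17,.227),(.475,-.107,.227)]
    print([np.round(proj(m,T,x),0) for x in b])
    out.append(cv2.resize(im[150:290,130:350] if c=='scene' else im[120:290,150:350],None,fx=3.4 if c=='side' else 3,fy=3.4 if c=='side' else 3,interpolation=2))
cv2.imwrite('pics/c1.png',out[0][:,:,::-1]);cv2.imwrite('pics/c2.png',out[1][:,:,::-1])
E
```

```text
scene
 yellow [209 226   2   4   8] [209.5 227.5] [ 0.648 -0.059  0.2  ] [ 0.636 -0.061  0.177]
 yellow [201 249  11  17 101] [206.4 258.4] [ 0.731 -0.057  0.2  ] [ 0.721 -0.06   0.177]
[array([326., 232.]), array([165., 225.]), array([245., 229.]), array([166., 203.]), array([197., 164.])]
side
 yellow [220 147   9   7  27] [223.9 150.4] [ 0.697 -0.041  0.2  ] [ 0.722 -0.065  0.177]
 yellow [239 153   2   2   4] [239.5 153.5] [ 0.645 -0.061  0.2  ] [ 0.669 -0.086  0.177]
[array([169., 198.]), array([261., 140.]), array([219., 166.]), array([272., 138.]), array([291., 160.])]
```

View pics/c1.png

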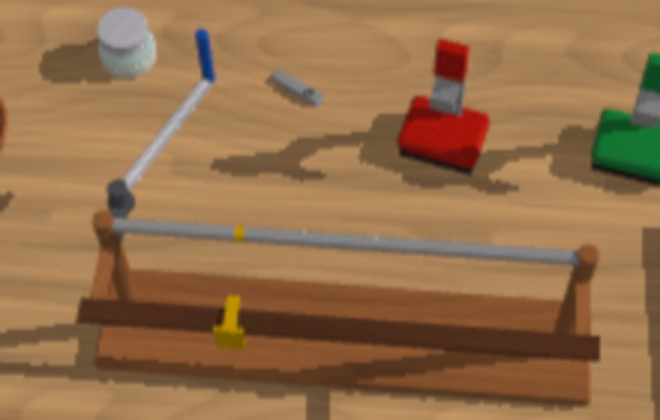

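The crop shows the rail from (166,225) to (325,236) in full-image pixels, so the rack's yaw is about -1.2°. The ring is at (209.5,227.5), which puts the mark near world (0.647,-0.060). Now I plan the approach.

```bash
cat >> h.py <<'E'
def yaw(o):
    M=R.from_rotvec(o['orientation']).as_matrix(); return np.degrees(np.arctan2(M[1,0],M[0,0])),M
def plan(wps,pos=None,yw=None):
    """wps: (tcp xyz, yaw deg of tool x, rows); prints tool-frame shifts, tool kept vertical"""
    o=r.get_obs(); y0,M=yaw(o); p=np.array(pos if pos is not None else o['tcp_pos']); y=yw if yw is not None else y0
    tilt=np.degrees(np.arccos(-M[2,2])); print('at',np.round(p,4),'yaw',round(y,2),'tilt',round(tilt,2),'F',np.round(o['contact_force'],1),'w',round(o['grip_width'],4),'t',round(o['clock'],2))
    for t,ty,n in wps:
        dp=(np.array(t)-p)/n; dy=(ty-y)/n
        for i in range(n):
            a=np.radians(y); c,s=np.cos(a),np.sin(a)
            print('{"tx":%.4f,"ty":%.4f,"tz":%.4f,"az":%.2f}'%(dp[0]*c+dp[1]*s, dp[0]*s-dp[1]*c, -dp[2], -dy), end=',\n' if (i+1)%10==0 else ',')
            y+=dy
        p=np.array(t); print()
E
python3 - <<'E'
from h import *
plan([((.45,-.30,.50),55,10),((.43,.10,.48),87,10)])
E
```

```text
at [ 0.2358 -0.6325  0.4047] yaw 20.44 tilt 0.0 F [-0.7  0.2 -0.2] w 0.0856 t 1.0
{"tx":0.0317,"ty":-0.0237,"tz":-0.0095,"az":-3.46},{"tx":0.0331,"ty":-0.0217,"tz":-0.0095,"az":-3.46},{"tx":0.0343,"ty":-0.0197,"tz":-0.0095,"az":-3.46},{"tx":0.0354,"ty":-0.0176,"tz":-0.0095,"az":-3.46},{"tx":0.0364,"ty":-0.0154,"tz":-0.0095,"az":-3.46},{"tx":0.0373,"ty":-0.0132,"tz":-0.0095,"az":-3.46},{"tx":0.0380,"ty":-0.0109,"tz":-0.0095,"az":-3.46},{"tx":0.0386,"ty":-0.0086,"tz":-0.0095,"az":-3.46},{"tx":0.0391,"ty":-0.0063,"tz":-0.0095,"az":-3.46},{"tx":0.0394,"ty":-0.0039,"tz":-0.0095,"az":-3.46},

{"tx":0.0316,"ty":-0.0246,"tz":0.0020,"az":-3.20},{"tx":0.0329,"ty":-0.0228,"tz":0.0020,"az":-3.20},{"tx":0.0342,"ty":-0.0209,"tz":0.0020,"az":-3.20},{"tx":0.0353,"ty":-0.0190,"tz":0.0020,"az":-3.20},{"tx":0.0363,"ty":-0.0170,"tz":0.0020,"az":-3.20},{"tx":0.0372,"ty":-0.0149,"tz":0.0020,"az":-3.20},{"tx":0.0379,"ty":-0.0128,"tz":0.0020,"az":-3.20},{"tx":0.0386,"ty":-0.0107,"tz":0.0020,"az":-3.20},{"tx":0.0391,"ty":-0.0085,"tz":0.0020,"az":-3.20},{"tx":0.0396,"ty":-0.0063,"tz":0.0020,"az":-3.20},
```

Emit:
arm_command:
  plan:
    - {"tx":0.032,"ty":-0.024,"tz":-0.0095,"az":-3.5}
    - {"tx":0.033,"ty":-0.022,"tz":-0.0095,"az":-3.5}
    - {"tx":0.034,"ty":-0.02,"tz":-0.0095,"az":-3.5}
    - {"tx":0.035,"ty":-0.0175,"tz":-0.0095,"az":-3.5}
    - {"tx":0.036,"ty":-0.0155,"tz":-0.0095,"az":-3.5}
    - {"tx":0.037,"ty":-0.013,"tz":-0.0095,"az":-3.5}
    - {"tx":0.038,"ty":-0.011,"tz":-0.0095,"az":-3.5}
    - {"tx":0.0385,"ty":-0.0085,"tz":-0.0095,"az":-3.5}
    - {"tx":0.039,"ty":-0.006,"tz":-0.0095,"az":-3.5}
    - {"tx":0.0395,"ty":-0.004,"tz":-0.0095,"az":-3.5}

```text
invalid input at $.plan[0]: expected keys claw, tx, ty, tz, ax, ay, az
```

Emit:
arm_command:
  plan:
    - {"tx":0.0315,"ty":-0.0245,"tz":0.002,"az":-3.2}
    - {"tx":0.033,"ty":-0.023,"tz":0.002,"az":-3.2}
    - {"tx":0.034,"ty":-0.021,"tz":0.002,"az":-3.2}
    - {"tx":0.0355,"ty":-0.019,"tz":0.002,"az":-3.2}
    - {"tx":0.0365,"ty":-0.017,"tz":0.002,"az":-3.2}
    - {"tx":0.037,"ty":-0.015,"tz":0.002,"az":-3.2}
    - {"tx":0.038,"ty":-0.013,"tz":0.002,"az":-3.2}
    - {"tx":0.0385,"ty":-0.0105,"tz":0.002,"az":-3.2}
    - {"tx":0.039,"ty":-0.0085,"tz":0.002,"az":-3.2}
    - {"tx":0.0395,"ty":-0.0065,"tz":0.002,"az":-3.2}

```text
invalid input at $.plan[0]: expected keys claw, tx, ty, tz, ax, ay, az
```

```bash
python3 - <<'E'
from h import *
im,(m,T)=snap('wrist','w1.png'); plan([])
tips(['red_brush','red_brush_tab','red_brush_lip','rail_mid'],'wrist',T)
for s,p in blobs(im,(0,150,60),(6,255,255),60)+blobs(im,(174,150,60),(180,255,255),60): print(s,p,ray(m,T,p,.172),ray(m,T,p,.034))
E
```

```text
at [ 0.2357 -0.6325  0.4047] yaw 20.44 tilt 0.0 F [ 0.2 -0.2  0.4] w 0.0855 t 1.05
```

View pics/w1.png

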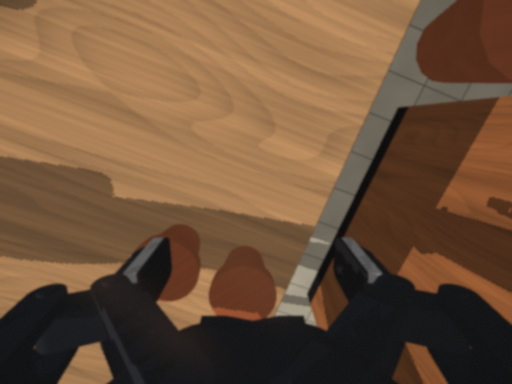

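The move was refused because every row needs all the keys, so the picture shows only the start view, with plant pots at (240,280). I repeat the move with full rows.

Emit:
arm_command:
  plan:
    - {"claw":0,"ax":0,"ay":0,"tx":0.032,"ty":-0.024,"tz":-0.0095,"az":-3.5}
    - {"claw":0,"ax":0,"ay":0,"tx":0.033,"ty":-0.022,"tz":-0.0095,"az":-3.5}
    - {"claw":0,"ax":0,"ay":0,"tx":0.034,"ty":-0.02,"tz":-0.0095,"az":-3.5}
    - {"claw":0,"ax":0,"ay":0,"tx":0.035,"ty":-0.0175,"tz":-0.0095,"az":-3.5}
    - {"claw":0,"ax":0,"ay":0,"tx":0.036,"ty":-0.0155,"tz":-0.0095,"az":-3.5}
    - {"claw":0,"ax":0,"ay":0,"tx":0.037,"ty":-0.013,"tz":-0.0095,"az":-3.5}
    - {"claw":0,"ax":0,"ay":0,"tx":0.038,"ty":-0.011,"tz":-0.0095,"az":-3.5}
    - {"claw":0,"ax":0,"ay":0,"tx":0.0385,"ty":-0.0085,"tz":-0.0095,"az":-3.5}
    - {"claw":0,"ax":0,"ay":0,"tx":0.039,"ty":-0.006,"tz":-0.0095,"az":-3.5}
    - {"claw":0,"ax":0,"ay":0,"tx":0.0395,"ty":-0.004,"tz":-0.0095,"az":-3.5}

```text
clock: 2.08
tcp_pos: [0.4483, -0.2977, 0.5005]
orientation: [2.778, 1.465, 0.0]
contact_force: [0.4, 0.0, 0.6]
grip_width: 0.0856
gripper_force: 0.0
```

Emit:
arm_command:
  plan:
    - {"claw":0,"ax":0,"ay":0,"tx":0.0315,"ty":-0.0245,"tz":0.002,"az":-3.2}
    - {"claw":0,"ax":0,"ay":0,"tx":0.033,"ty":-0.023,"tz":0.002,"az":-3.2}
    - {"claw":0,"ax":0,"ay":0,"tx":0.034,"ty":-0.021,"tz":0.002,"az":-3.2}
    - {"claw":0,"ax":0,"ay":0,"tx":0.0355,"ty":-0.019,"tz":0.002,"az":-3.2}
    - {"claw":0,"ax":0,"ay":0,"tx":0.0365,"ty":-0.017,"tz":0.002,"az":-3.2}
    - {"claw":0,"ax":0,"ay":0,"tx":0.037,"ty":-0.015,"tz":0.002,"az":-3.2}
    - {"claw":0,"ax":0,"ay":0,"tx":0.038,"ty":-0.013,"tz":0.002,"az":-3.2}
    - {"claw":0,"ax":0,"ay":0,"tx":0.0385,"ty":-0.0105,"tz":0.002,"az":-3.2}
    - {"claw":0,"ax":0,"ay":0,"tx":0.039,"ty":-0.0085,"tz":0.002,"az":-3.2}
    - {"claw":0,"ax":0,"ay":0,"tx":0.0395,"ty":-0.0065,"tz":0.002,"az":-3.2}

```text
clock: 2.92
tcp_pos: [0.4234, 0.1023, 0.4801]
orientation: [2.267, 2.173, 0.001]
contact_force: [1.5, 0.2, 0.1]
grip_width: 0.0858
gripper_force: 0.0
```

```bash
python3 - <<'E'
from h import *
im,(m,T)=snap('wrist','w2.png'); plan([])
tips(['red_brush','red_brush_tab','red_brush_lip','rail_mid'],'wrist',T)
for s,p in blobs(im,(0,150,60),(6,255,255),60)+blobs(im,(174,150,60),(180,255,255),60): print(s,p,ray(m,T,p,.172),ray(m,T,p,.034))
E
```

```text
at [0.4221 0.1101 0.4803] yaw 88.32 tilt 0.25 F [-0.7  7.   0.4] w 0.0853 t 2.97
tip_of wrist red_brush 0.88 [ 4.219e-01  1.163e-01 -2.000e-04] {}
tip_of wrist red_brush_tab 0.97 [0.4244 0.1176 0.1538] {}
tip_of wrist red_brush_lip 0.76 [0.4427 0.1175 0.0959] {}
tip_of wrist rail_mid 0.68 [0.6515 0.0305 0.2011] {}
[ 229  126   49   62 1666] [253.38355342 153.53481393] [0.42593921 0.13770063 0.172     ] [0.42614416 0.12206149 0.034     ]
```

View pics/w2.png

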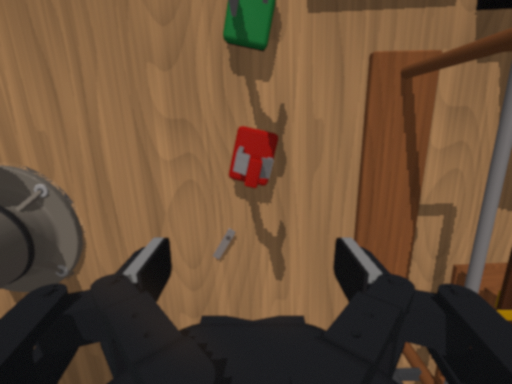

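The wrist picture shows the red brush at (253,155), turned slightly clockwise, with its tab at (253,170). The rail is on the right and the way down is clear.

```bash
python3 - <<'E'
from h import *
o={'tcp_pos':np.array([.4225,.108,.480]),'orientation':r.get_obs()['orientation']}
m,T=cam('wrist',o)
P=[ray(m,T,p,.034) for p in((240,126),(278,132),(230,180))]
a=P[1]-P[0];b=P[0]-P[2];print(np.degrees(np.arctan2(a[1],a[0])),np.degrees(np.arctan2(-b[0],b[1])),np.linalg.norm(a),np.linalg.norm(b))
plan([((.424,.117,.40),80.5,4),((.424,.117,.308),80.5,6)])
E
```

```text
-11.300255141215274 -14.058980709767393 0.05705782315786299 0.08313389428566932
at [0.4241 0.1    0.4797] yaw 87.42 tilt 0.03 F [-0.3 -1.3  0.3] w 0.0851 t 3.17
{"tx":0.0042,"ty":-0.0002,"tz":0.0199,"az":1.73},{"tx":0.0042,"ty":-0.0003,"tz":0.0199,"az":1.73},{"tx":0.0042,"ty":-0.0005,"tz":0.0199,"az":1.73},{"tx":0.0042,"ty":-0.0006,"tz":0.0199,"az":1.73},
{"tx":0.0000,"ty":0.0000,"tz":0.0153,"az":0.00},{"tx":0.0000,"ty":0.0000,"tz":0.0153,"az":0.00},{"tx":0.0000,"ty":0.0000,"tz":0.0153,"az":0.00},{"tx":0.0000,"ty":0.0000,"tz":0.0153,"az":0.00},{"tx":0.0000,"ty":0.0000,"tz":0.0153,"az":0.00},{"tx":0.0000,"ty":0.0000,"tz":0.0153,"az":0.00},
```

Emit:
arm_command:
  plan:
    - {"claw":0,"tx":0.004,"ty":0,"tz":0.02,"ax":0,"ay":0,"az":2.4}
    - {"claw":0,"tx":0.004,"ty":0,"tz":0.02,"ax":0,"ay":0,"az":2.4}
    - {"claw":0,"tx":0.004,"ty":-0.0005,"tz":0.02,"ax":0,"ay":0,"az":2.4}
    - {"claw":0,"tx":0.004,"ty":-0.0005,"tz":0.02,"ax":0,"ay":0,"az":2.4}
    - {"claw":0,"tx":0,"ty":0,"tz":0.018,"ax":0,"ay":0,"az":0}
    - {"claw":0,"tx":0,"ty":0,"tz":0.018,"ax":0,"ay":0,"az":0}
    - {"claw":0,"tx":0,"ty":0,"tz":0.018,"ax":0,"ay":0,"az":0}
    - {"claw":0,"tx":0,"ty":0,"tz":0.016,"ax":0,"ay":0,"az":0}
    - {"claw":0,"tx":0,"ty":0,"tz":0.012,"ax":0,"ay":0,"az":0}
    - {"claw":0,"tx":0,"ty":0,"tz":0.008,"ax":0,"ay":0,"az":0}

```text
clock: 4.0
tcp_pos: [0.4249, 0.1146, 0.3083]
orientation: [-2.447, -1.969, 0.003]
contact_force: [0.3, 0.3, 0.2]
grip_width: 0.0852
gripper_force: 0.0
```

```bash
python3 - <<'E'
from h import *
im,(m,T)=snap('wrist','w3.png'); plan([((.424,.116,.308),78,1)])
tips(['red_brush_tab'],'wrist',T)
E
```

```text
at [0.4246 0.1146 0.3076] yaw 77.66 tilt 0.19 F [-0.  -0.6 -1.3] w 0.0851 t 4.05
{"tx":0.0012,"ty":-0.0009,"tz":-0.0004,"az":-0.34},
```

Close on the tab.

Emit:
arm_command:
  plan:
    - {"claw":0.5,"tx":0.001,"ty":-0.001,"tz":0,"ax":0,"ay":0,"az":0}
    - {"claw":0.8,"tx":0,"ty":0,"tz":0,"ax":0,"ay":0,"az":0}
    - {"claw":1,"tx":0,"ty":0,"tz":0,"ax":0,"ay":0,"az":0}
    - {"claw":1,"tx":0,"ty":0,"tz":0,"ax":0,"ay":0,"az":0}
    - {"claw":1,"tx":0,"ty":0,"tz":0,"ax":0,"ay":0,"az":0}
    - {"claw":1,"tx":0,"ty":0,"tz":0,"ax":0,"ay":0,"az":0}
    - {"claw":1,"tx":0,"ty":0,"tz":0,"ax":0,"ay":0,"az":0}
    - {"claw":1,"tx":0,"ty":0,"tz":0,"ax":0,"ay":0,"az":0}
    - {"claw":1,"tx":0,"ty":0,"tz":0,"ax":0,"ay":0,"az":0}
    - {"claw":1,"tx":0,"ty":0,"tz":0,"ax":0,"ay":0,"az":0}
  squeeze: 50

```text
clock: 4.93
tcp_pos: [0.4242, 0.118, 0.31]
orientation: [2.444, 1.974, 0.001]
contact_force: [-0.0, 0.9, 3.8]
grip_width: 0.0134
gripper_force: 55.2
```

```bash
python3 - <<'E'
from h import *
print(r.get_obs()['gripper_force'])
plan([((.424,.116,.451),77.7,4),((.53,.13,.451),88.8,6),])
E
```

```text
55.16852259635925
at [0.4242 0.118  0.31  ] yaw 77.85 tilt 0.04 F [-0.   0.9  3.8] w 0.0134 t 4.93
{"tx":-0.0005,"ty":0.0001,"tz":-0.0352,"az":0.04},{"tx":-0.0005,"ty":0.0001,"tz":-0.0352,"az":0.04},{"tx":-0.0005,"ty":0.0001,"tz":-0.0352,"az":0.04},{"tx":-0.0005,"ty":0.0001,"tz":-0.0352,"az":0.04},
{"tx":0.0060,"ty":0.0168,"tz":-0.0000,"az":-1.85},{"tx":0.0055,"ty":0.0170,"tz":-0.0000,"az":-1.85},{"tx":0.0049,"ty":0.0171,"tz":-0.0000,"az":-1.85},{"tx":0.0044,"ty":0.0173,"tz":-0.0000,"az":-1.85},{"tx":0.0038,"ty":0.0174,"tz":-0.0000,"az":-1.85},{"tx":0.0033,"ty":0.0175,"tz":-0.0000,"az":-1.85},
```

Emit:
arm_command:
  plan:
    - {"claw":1,"tx":0,"ty":0,"tz":-0.015,"ax":0,"ay":0,"az":0}
    - {"claw":1,"tx":0,"ty":0,"tz":-0.025,"ax":0,"ay":0,"az":0}
    - {"claw":1,"tx":0,"ty":0,"tz":-0.035,"ax":0,"ay":0,"az":0}
    - {"claw":1,"tx":0,"ty":0,"tz":-0.035,"ax":0,"ay":0,"az":0}
    - {"claw":1,"tx":0,"ty":0,"tz":-0.027,"ax":0,"ay":0,"az":0}
    - {"claw":1,"tx":0.005,"ty":0.021,"tz":0,"ax":0,"ay":0,"az":-2.2}
    - {"claw":1,"tx":0.004,"ty":0.029,"tz":0,"ax":0,"ay":0,"az":-2.2}
    - {"claw":1,"tx":0.003,"ty":0.029,"tz":0,"ax":0,"ay":0,"az":-2.2}
    - {"claw":1,"tx":0.002,"ty":0.029,"tz":0,"ax":0,"ay":0,"az":-2.2}
    - {"claw":1,"tx":0.001,"ty":0.029,"tz":0,"ax":0,"ay":0,"az":-2.2}

```text
clock: 5.77
tcp_pos: [0.563, 0.1138, 0.4454]
orientation: [-2.242, -2.2, 0.004]
contact_force: [0.3, -0.3, -3.5]
grip_width: 0.0138
gripper_force: 54.0
```

```bash
python3 - <<'E'
from h import *
r.get_obs(); im,(m,T)=snap('side','d1.png')
tips(['red_brush','red_brush_tab','red_brush_lip','red_brush_seat','rail_mid'],'side',T)
im,(m,T)=snap('scene','s1.png')
tips(['red_brush','red_brush_tab','red_brush_lip','red_brush_seat','rail_mid'],'scene',T)
plan([])
c=cv2.imread('pics/d1.png')[100:300,130:370]; cv2.imwrite('pics/d1c.png',cv2.resize(c,None,fx=2.9,fy=2.9,interpolation=2))
E
```

```text
tip_of side red_brush 0.97 [0.5617 0.1125 0.137 ] {}
tip_of side red_brush_tab 0.73 [0.5631 0.1091 0.2852] {}
tip_of side red_brush_tab 0.67 [ 0.4754 -0.106   0.2262] {}
tip_of side red_brush_seat 0.58 [0.5588 0.1132 0.2517] {}
tip_of side rail_mid 0.65 [0.647  0.0321 0.2015] {}
tip_of side rail_mid 0.44 [ 0.466  -0.3818 -0.0038] {}
tip_of scene red_brush 0.6 [0.5563 0.1138 0.1346] {}
tip_of scene red_brush_tab 0.89 [0.5614 0.113  0.2876] {}
tip_of scene red_brush_lip 0.88 [0.5776 0.114  0.2345] {}
tip_of scene red_brush_seat 0.85 [0.5614 0.1124 0.254 ] {}
tip_of scene rail_mid 0.57 [0.6496 0.0297 0.2016] {}
at [0.5616 0.1147 0.447 ] yaw 88.85 tilt 0.03 F [ 0.2 -0.3 -3.2] w 0.0133 t 6.37
```

View pics/d1c.png

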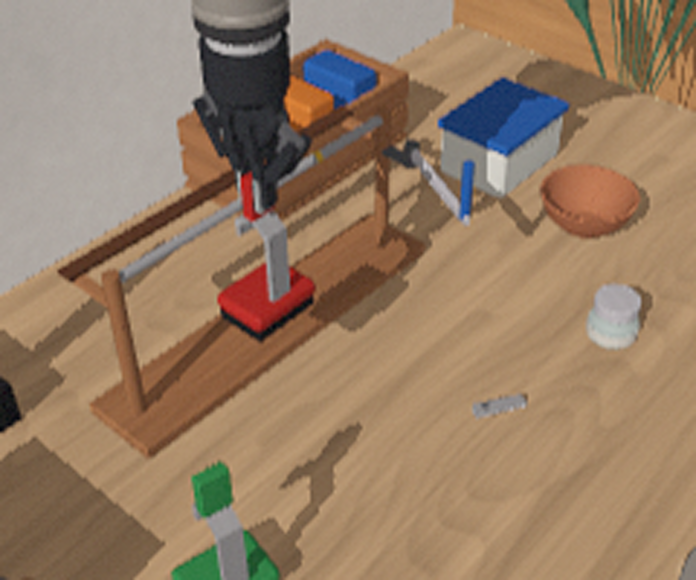

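The picture shows the brush held level in front of the rail (tab at crop (250,195)), with its hook opening facing the rail and the approach clear. I move in 90 mm and then lower.

Emit:
arm_command:
  plan:
    - {"claw":1,"tx":0,"ty":0.01,"tz":0,"ax":0,"ay":0,"az":0}
    - {"claw":1,"tx":0,"ty":0.02,"tz":0,"ax":0,"ay":0,"az":0}
    - {"claw":1,"tx":0,"ty":0.025,"tz":0,"ax":0,"ay":0,"az":0}
    - {"claw":1,"tx":0,"ty":0.02,"tz":0,"ax":0,"ay":0,"az":0}
    - {"claw":1,"tx":0,"ty":0.01,"tz":0,"ax":0,"ay":0,"az":0}
    - {"claw":1,"tx":0,"ty":0.005,"tz":0,"ax":0,"ay":0,"az":0}
    - {"claw":1,"tx":0,"ty":0,"tz":0,"ax":0,"ay":0,"az":0}
    - {"claw":1,"tx":0,"ty":0,"tz":0.008,"ax":0,"ay":0,"az":0}
    - {"claw":1,"tx":0,"ty":0,"tz":0.008,"ax":0,"ay":0,"az":0}
    - {"claw":1,"tx":0,"ty":0,"tz":0.004,"ax":0,"ay":0,"az":0}

```text
clock: 7.2
tcp_pos: [0.6509, 0.1128, 0.4251]
orientation: [-2.242, -2.199, 0.003]
contact_force: [-0.3, -0.0, -3.8]
grip_width: 0.0132
gripper_force: 54.0
```

```bash
python3 - <<'E'
from h import *
for c in('side','scene'):
    im,(m,T)=snap(c,c+'2.png'); tips(['red_brush','red_brush_tab','red_brush_seat','rail_mid','mark'],c,T)
plan([])
E
```

```text
tip_of side red_brush 0.58 [0.6526 0.1103 0.1205] {}
tip_of side red_brush_tab 0.75 [0.6521 0.1091 0.2626] {}
tip_of side red_brush_tab 0.42 [0.6658 0.1068 0.2138] {}
tip_of side red_brush_seat 0.83 [0.6482 0.113  0.2288] {}
tip_of side red_brush_seat 0.16 [0.4294 0.3144 0.0039] {}
tip_of side rail_mid 0.82 [0.6459 0.0301 0.2002] {}
tip_of side rail_mid 0.68 [0.4289 0.3153 0.0029] {}
tip_of side mark 0.7 [ 0.5966 -0.1717  0.2279] {}
tip_of side mark 0.47 [ 0.65   -0.0564  0.1969] {}
tip_of scene red_brush 0.67 [0.65   0.1116 0.1171] {}
tip_of scene red_brush_tab 0.97 [0.6535 0.1128 0.269 ] {}
tip_of scene red_brush_tab 0.62 [ 0.3692 -0.0401 -0.0011] {}
tip_of scene red_brush_seat 0.82 [0.6573 0.1106 0.233 ] {}
tip_of scene red_brush_seat 0.38 [ 0.3685 -0.0401 -0.0033] {}
tip_of scene rail_mid 0.55 [0.6506 0.0286 0.1994] {}
tip_of scene rail_mid 0.36 [0.6481 0.1128 0.1196] {}
at [0.6521 0.1128 0.4269] yaw 88.84 tilt 0.02 F [ 0.9 -0.6 -3.3] w 0.0134 t 7.8
```

Emit:
arm_command:
  plan:
    - {"claw":1,"tx":0,"ty":0,"tz":0.005,"ax":0,"ay":0,"az":0}
    - {"claw":1,"tx":0,"ty":0,"tz":0.005,"ax":0,"ay":0,"az":0}
    - {"claw":1,"tx":0,"ty":0,"tz":0.005,"ax":0,"ay":0,"az":0}
    - {"claw":1,"tx":0,"ty":0,"tz":0.005,"ax":0,"ay":0,"az":0}
    - {"claw":1,"tx":0,"ty":0,"tz":0.003,"ax":0,"ay":0,"az":0}
    - {"claw":1,"tx":0,"ty":0,"tz":0.002,"ax":0,"ay":0,"az":0}
    - {"claw":1,"tx":0,"ty":0,"tz":0.002,"ax":0,"ay":0,"az":0}
    - {"claw":1,"tx":0,"ty":0,"tz":0.001,"ax":0,"ay":0,"az":0}
    - {"claw":1,"tx":0,"ty":0,"tz":0,"ax":0,"ay":0,"az":0}
    - {"claw":1,"tx":0,"ty":0,"tz":0,"ax":0,"ay":0,"az":0}

```text
clock: 8.63
tcp_pos: [0.6521, 0.1128, 0.3989]
orientation: [2.244, 2.199, 0.0]
contact_force: [1.2, -0.8, -3.6]
grip_width: 0.0128
gripper_force: 54.0
```

Emit:
arm_command:
  plan:
    - {"claw":1,"tx":0,"ty":0,"tz":0.001,"ax":0,"ay":0,"az":0}
    - {"claw":1,"tx":0,"ty":0,"tz":0.001,"ax":0,"ay":0,"az":0}
    - {"claw":1,"tx":0,"ty":0,"tz":0.001,"ax":0,"ay":0,"az":0}
    - {"claw":1,"tx":0,"ty":0,"tz":0.0005,"ax":0,"ay":0,"az":0}
    - {"claw":1,"tx":0,"ty":0,"tz":0,"ax":0,"ay":0,"az":0}
    - {"claw":1,"tx":0,"ty":0,"tz":0,"ax":0,"ay":0,"az":0}
    - {"claw":1,"tx":0,"ty":0,"tz":0,"ax":0,"ay":0,"az":0}
    - {"claw":1,"tx":0,"ty":0,"tz":0,"ax":0,"ay":0,"az":0}
    - {"claw":1,"tx":0,"ty":0,"tz":0,"ax":0,"ay":0,"az":0}
    - {"claw":1,"tx":0,"ty":0,"tz":0,"ax":0,"ay":0,"az":0}

```text
clock: 9.47
tcp_pos: [0.652, 0.1128, 0.3954]
orientation: [2.244, 2.199, 0.0]
contact_force: [-1.4, -0.4, 1.3]
grip_width: 0.0135
gripper_force: 54.6
```

```bash
python3 - <<'E'
from h import *
for i in range(3):
    im,(m,T)=snap('scene','s3.png' if i==0 else None); plan([]); print(r.get_obs()['moment'])
tips(['red_brush_seat','rail_mid'],'scene',T)
E
```

```text
at [0.652  0.1128 0.3954] yaw 88.84 tilt 0.01 F [-1.7 -1.2  1.7] w 0.013 t 9.52
[-0.11633539  0.49201922  0.04940323]
at [0.6521 0.1128 0.3954] yaw 88.84 tilt 0.01 F [-1.4 -0.   0.5] w 0.0134 t 9.57
[-0.1372396   0.41611792 -0.0011304 ]
at [0.652  0.1128 0.3954] yaw 88.84 tilt 0.01 F [-2.4 -0.3  1.8] w 0.0131 t 9.62
[-0.13023586  0.47922861  0.02247857]
tip_of scene red_brush_seat 0.93 [0.6567 0.1113 0.2037] {}
tip_of scene red_brush_seat 0.25 [0.6505 0.0303 0.2012] {}
tip_of scene rail_mid 0.59 [0.6495 0.0266 0.2011] {}
```

Emit:
arm_command:
  plan:
    - {"claw":1,"tx":-0.004,"ty":-0.001,"tz":0,"ax":0,"ay":0,"az":0}
    - {"claw":1,"tx":-0.008,"ty":0,"tz":0,"ax":0,"ay":0,"az":0}
    - {"claw":1,"tx":-0.01,"ty":0,"tz":0,"ax":0,"ay":0,"az":0}
    - {"claw":1,"tx":-0.01,"ty":0,"tz":0,"ax":0,"ay":0,"az":0}
    - {"claw":1,"tx":-0.01,"ty":0,"tz":0,"ax":0,"ay":0,"az":0}
    - {"claw":1,"tx":-0.01,"ty":0,"tz":0,"ax":0,"ay":0,"az":0}
    - {"claw":1,"tx":-0.01,"ty":0,"tz":0,"ax":0,"ay":0,"az":0}
    - {"claw":1,"tx":-0.01,"ty":0,"tz":0,"ax":0,"ay":0,"az":0}
    - {"claw":1,"tx":-0.01,"ty":0,"tz":0,"ax":0,"ay":0,"az":0}
    - {"claw":1,"tx":-0.008,"ty":0,"tz":0,"ax":0,"ay":0,"az":0}

```text
clock: 10.55
tcp_pos: [0.6492, 0.0212, 0.3951]
orientation: [2.245, 2.198, -0.001]
contact_force: [0.1, 0.4, -2.7]
grip_width: 0.013
gripper_force: 54.2
```

Emit:
arm_command:
  plan:
    - {"claw":1,"tx":-0.01,"ty":0,"tz":0.0003,"ax":0,"ay":0,"az":0}
    - {"claw":1,"tx":-0.01,"ty":0,"tz":0,"ax":0,"ay":0,"az":0}
    - {"claw":1,"tx":-0.01,"ty":0,"tz":0,"ax":0,"ay":0,"az":0}
    - {"claw":1,"tx":-0.01,"ty":0,"tz":0,"ax":0,"ay":0,"az":0}
    - {"claw":1,"tx":-0.01,"ty":0,"tz":0,"ax":0,"ay":0,"az":0}
    - {"claw":1,"tx":-0.01,"ty":0,"tz":0,"ax":0,"ay":0,"az":0}
    - {"claw":1,"tx":-0.01,"ty":0,"tz":0,"ax":0,"ay":0,"az":0}
    - {"claw":1,"tx":-0.006,"ty":0,"tz":0,"ax":0,"ay":0,"az":0}
    - {"claw":1,"tx":-0.003,"ty":0,"tz":0,"ax":0,"ay":0,"az":0}
    - {"claw":1,"tx":0,"ty":0,"tz":0,"ax":0,"ay":0,"az":0}

```text
clock: 11.38
tcp_pos: [0.6476, -0.0575, 0.395]
orientation: [2.245, 2.197, -0.001]
contact_force: [-0.6, -3.0, 0.7]
grip_width: 0.0134
gripper_force: 54.6
```

```bash
python3 - <<'E'
from h import *
plan([])
for c in('side','scene'):
    im,(m,T)=snap(c,c+'4.png'); tips(['red_brush','red_brush_tab','red_brush_lip','red_brush_seat','mark'],c,T)
    for s,p in blobs(im,(22,130,110),(35,255,255),3): print(' yellow',s,np.round(p,1),np.round(ray(m,T,p,.177),4))
im=cv2.imread('pics/scene4.png'); cv2.imwrite('pics/s4c.png',cv2.resize(im[180:300,150:270],None,fx=5,fy=5,interpolation=2))
E
```

```text
at [ 0.6476 -0.0575  0.395 ] yaw 88.77 tilt 0.07 F [-0.6 -3.   0.7] w 0.0134 t 11.38
tip_of side red_brush 0.69 [ 0.6486 -0.0628  0.0892] {}
tip_of side red_brush 0.45 [ 0.6487 -0.0603  0.2331] {}
tip_of side red_brush_tab 0.74 [ 0.6474 -0.0596  0.2341] {}
tip_of side red_brush_lip 0.66 [ 0.6652 -0.0625  0.1822] {}
tip_of side red_brush_lip 0.61 [ 0.6466 -0.0561  0.2033] {}
tip_of side red_brush_seat 0.63 [ 0.6449 -0.0586  0.2014] {}
tip_of side mark 0.73 [ 0.646  -0.0629  0.2336] {}
tip_of side mark 0.73 [0.5879 0.4494 0.    ] {}
 yellow [220 147   9   7  27] [223.9 150.2] [ 0.7231 -0.066   0.177 ]
tip_of scene red_brush 0.55 [ 0.6473 -0.057   0.0821] {}
tip_of scene red_brush_tab 0.95 [ 0.65   -0.0569  0.2414] {}
tip_of scene red_brush_lip 0.76 [ 0.6688 -0.059   0.185 ] {}
tip_of scene red_brush_seat 0.96 [ 0.6497 -0.058   0.2008] {}
tip_of scene red_brush_seat 0.35 [ 0.4652 -0.3844  0.0062] {}
 yellow [201 249  11  17  97] [206.4 258.4] [ 0.7208 -0.0603  0.177 ]
```

View pics/s4c.png

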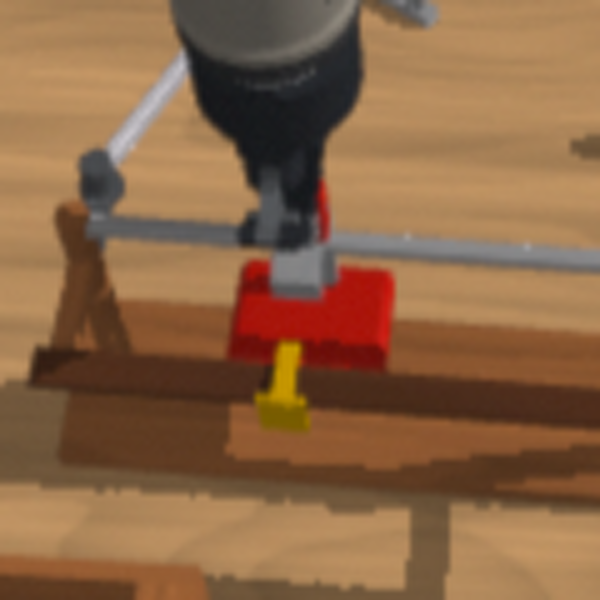

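The crop shows the hook on the rail, its lip at about x=272..325, and the yellow bar below it at x≈275..300 (bar top at about (288,345)). I compute their centres more precisely.

```bash
python3 - <<'E'
from h import *
m,T=cam('scene')
a=cv2.imread('pics/s0.png')[:,:,::-1].astype(int); b=cv2.imread('pics/scene4.png')[:,:,::-1].astype(int)
print('ring, r-b:'); 
for v in range(225,231): print(v,(a[v,204:216,0]-a[v,204:216,2]).tolist())
print('bar'); 
for v in range(249,256): print(v,(a[v,198:215,0]-a[v,198:215,2]).tolist())
print('lip g-ch and r-g')
for v in range(229,242): print(v,b[v,198:222,1].tolist(),(b[v,198:222,0]-b[v,198:222,1]).tolist())
for y in(-.055,-.06,-.065): print(y,proj(m,T,(.648,y,.204)),proj(m,T,(.7145,y-.0015,.18)),'lip',proj(m,T,(.669,y-.0005,.185)),'roof',proj(m,T,(.66,y-.0003,.205)))
E
```

```text
ring, r-b:
225 [30, 32, 40, 49, 110, 132, 128, 93, 61, 61, 62, 61]
226 [3, 4, 5, 16, 118, 186, 175, 78, 17, 17, 19, 19]
227 [0, 0, -1, 13, 130, 184, 166, 55, 8, 2, 1, 1]
228 [1, 1, 1, 12, 123, 170, 151, 47, 5, 0, -1, 1]
229 [21, 19, 15, 22, 107, 144, 124, 41, 7, 3, 2, 3]
230 [62, 61, 53, 54, 85, 91, 89, 61, 36, 33, 31, 29]
bar
249 [92, 89, 90, 90, 90, 90, 90, 120, 181, 184, 185, 181, 100, 86, 85, 85, 86]
250 [91, 93, 93, 92, 93, 93, 96, 143, 186, 190, 189, 183, 105, 91, 89, 89, 88]
251 [83, 83, 84, 84, 87, 87, 95, 160, 188, 191, 189, 174, 104, 93, 90, 90, 92]
252 [59, 63, 65, 65, 70, 67, 78, 164, 186, 191, 188, 161, 94, 85, 83, 85, 86]
253 [49, 52, 52, 51, 51, 41, 60, 160, 186, 190, 186, 130, 71, 61, 65, 66, 69]
254 [47, 45, 46, 46, 45, 35, 71, 176, 189, 190, 184, 94, 54, 49, 53, 52, 51]
255 [47, 46, 45, 45, 40, 38, 86, 179, 189, 190, 182, 85, 48, 47, 46, 46, 48]
lip g-ch and r-g
229 [80, 77, 78, 80, 77, 76, 72, 59, 50, 53, 49, 62, 84, 92, 108, 124, 117, 109, 112, 115, 118, 120, 120, 123] [23, 22, 22, 21, 16, 15, 9, 2, -1, -2, -2, 0, 0, 0, 0, 1, 4, 3, 1, 1, 1, 0, 2, 1]
230 [122, 122,
[... 2162 characters left out ...]
 147, 141, 137, 135, 132, 132, 131, 115, 110, 111, 113, 122, 145, 150, 149, 151, 151, 153, 150]
241 [21, 19, 18, 22, 21, 22, 20, 19, 22, 21, 21, 20, 21, 24, 23, 22, 23, 21, 18, 21, 24, 22, 20, 21] [127, 145, 148, 146, 147, 146, 148, 148, 146, 147, 148, 149, 146, 144, 145, 146, 145, 149, 152, 150, 147, 149, 150, 150]
-0.055 [210.7900545  226.89700145] [208.07785271 255.61454321] lip [210.25514732 237.95909425] roof [210.14353271 231.01631567]
-0.06 [208.78057259 226.7944993 ] [206.03887621 255.5061783 ] lip [208.25392306 237.85536971] roof [208.12056582 230.91250354]
-0.065 [206.77168869 226.69202766] [204.00051554 255.39784612] lip [206.25329195 237.7516759 ] roof [206.09820503 230.80872251]
```

The hook centre is at y≈-0.0584 and the mark at y≈-0.0588, so it is centred. Release and lift clear.

Emit:
arm_command:
  plan:
    - {"claw":0.75,"tx":0,"ty":0,"tz":0,"ax":0,"ay":0,"az":0}
    - {"claw":0.7,"tx":0,"ty":0,"tz":0,"ax":0,"ay":0,"az":0}
    - {"claw":0.6,"tx":0,"ty":0,"tz":0,"ax":0,"ay":0,"az":0}
    - {"claw":0.5,"tx":0,"ty":0,"tz":0,"ax":0,"ay":0,"az":0}
    - {"claw":0.5,"tx":0,"ty":0,"tz":0,"ax":0,"ay":0,"az":0}
    - {"claw":0.5,"tx":0,"ty":0,"tz":0,"ax":0,"ay":0,"az":0}
    - {"claw":0.5,"tx":0,"ty":0,"tz":-0.01,"ax":0,"ay":0,"az":0}
    - {"claw":0.5,"tx":0,"ty":0,"tz":-0.02,"ax":0,"ay":0,"az":0}
    - {"claw":0.5,"tx":0,"ty":0,"tz":-0.03,"ax":0,"ay":0,"az":0}
    - {"claw":0.5,"tx":0,"ty":0,"tz":-0.03,"ax":0,"ay":0,"az":0}

```text
clock: 12.82
tcp_pos: [0.6474, -0.0562, 0.486]
orientation: [-2.243, -2.198, 0.001]
contact_force: [1.2, -0.4, -0.2]
grip_width: 0.0429
gripper_force: 0.0
```

```bash
python3 - <<'E'
from h import *
plan([])
for c in('side','scene'):
    im,(m,T)=snap(c,c+'5.png'); tips(['red_brush','red_brush_tab','red_brush_seat','keeper_handle','keeper_hinge'],c,T,n=1)
b=im.astype(int)
for v in(233,235,237): print(v,b[v,198:222,1].tolist())
im=cv2.imread('pics/scene5.png')[150:270,150:270];im2=cv2.imread('pics/side5.png')[100:220,190:310]
cv2.imwrite('pics/b5.png',cv2.resize(np.hstack([im,im2]),None,fx=3.3,fy=3.3,interpolation=2))
E
```

```text
at [ 0.6474 -0.0562  0.486 ] yaw 88.86 tilt 0.08 F [ 1.2 -0.4 -0.2] w 0.0429 t 12.82
tip_of side red_brush 0.87 [ 0.6528 -0.0572  0.087 ] {}
tip_of side red_brush_tab 0.63 [ 0.647  -0.0558  0.2347] {}
tip_of side red_brush_seat 0.65 [ 0.644  -0.0583  0.1998] {}
tip_of side keeper_handle 0.52 [ 0.4734 -0.1077  0.2245] {}
tip_of side keeper_hinge 0.62 [ 0.5963 -0.1711  0.2257] {}
tip_of scene red_brush 0.69 [ 0.6458 -0.0583  0.0845] {}
tip_of scene red_brush_tab 0.66 [ 0.648  -0.0563  0.2373] {}
tip_of scene red_brush_seat 0.63 [ 0.6512 -0.0586  0.1993] {}
tip_of scene keeper_hinge 0.45 [ 0.601  -0.1718  0.228 ] {}
233 [96, 45, 24, 25, 25, 42, 100, 128, 131, 132, 132, 132, 131, 130, 131, 129, 104, 88, 88, 102, 71, 72, 74, 78]
235 [52, 20, 18, 16, 17, 34, 94, 122, 126, 127, 129, 129, 131, 130, 131, 129, 113, 88, 84, 80, 38, 21, 20, 23]
237 [41, 17, 13, 14, 16, 20, 56, 84, 88, 90, 89, 90, 91, 90, 91, 90, 81, 48, 38, 32, 23, 22, 19, 22]
```

View pics/b5.png

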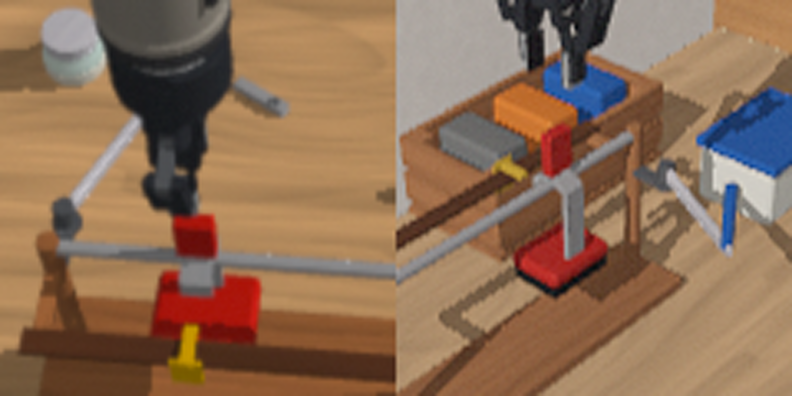

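The picture shows the brush hanging level on the rail with its hook in line with the yellow bar, and the keeper still open (handle at (725,215)). Next I go behind the handle with the claw closed.

```bash
python3 - <<'E'
from h import *
plan([((.4565,-.143,.486),153,10),((.4565,-.143,.378),153,8)])
E
```

```text
at [ 0.6476 -0.0562  0.4842] yaw 88.84 tilt 0.07 F [-0.2 -0.1 -0.1] w 0.0425 t 13.42
{"tx":-0.0091,"ty":-0.0189,"tz":-0.0002,"az":-6.42},{"tx":-0.0069,"ty":-0.0198,"tz":-0.0002,"az":-6.42},{"tx":-0.0046,"ty":-0.0205,"tz":-0.0002,"az":-6.42},{"tx":-0.0023,"ty":-0.0209,"tz":-0.0002,"az":-6.42},{"tx":0.0000,"ty":-0.0210,"tz":-0.0002,"az":-6.42},{"tx":0.0024,"ty":-0.0209,"tz":-0.0002,"az":-6.42},{"tx":0.0047,"ty":-0.0205,"tz":-0.0002,"az":-6.42},{"tx":0.0069,"ty":-0.0198,"tz":-0.0002,"az":-6.42},{"tx":0.0091,"ty":-0.0189,"tz":-0.0002,"az":-6.42},{"tx":0.0112,"ty":-0.0178,"tz":-0.0002,"az":-6.42},

{"tx":0.0000,"ty":0.0000,"tz":0.0135,"az":0.00},{"tx":0.0000,"ty":0.0000,"tz":0.0135,"az":0.00},{"tx":0.0000,"ty":0.0000,"tz":0.0135,"az":0.00},{"tx":0.0000,"ty":0.0000,"tz":0.0135,"az":0.00},{"tx":0.0000,"ty":0.0000,"tz":0.0135,"az":0.00},{"tx":0.0000,"ty":0.0000,"tz":0.0135,"az":0.00},{"tx":0.0000,"ty":0.0000,"tz":0.0135,"az":0.00},{"tx":0.0000,"ty":0.0000,"tz":0.0135,"az":0.00},
```

Emit:
arm_command:
  plan:
    - {"claw":0.5,"tx":-0.009,"ty":-0.019,"tz":0,"ax":0,"ay":0,"az":-6.4}
    - {"claw":0.5,"tx":-0.007,"ty":-0.02,"tz":0,"ax":0,"ay":0,"az":-6.4}
    - {"claw":0.5,"tx":-0.0045,"ty":-0.0205,"tz":0,"ax":0,"ay":0,"az":-6.4}
    - {"claw":0.7,"tx":-0.0025,"ty":-0.021,"tz":0,"ax":0,"ay":0,"az":-6.4}
    - {"claw":1,"tx":0,"ty":-0.021,"tz":0,"ax":0,"ay":0,"az":-6.4}
    - {"claw":1,"tx":0.0025,"ty":-0.021,"tz":0,"ax":0,"ay":0,"az":-6.4}
    - {"claw":1,"tx":0.0045,"ty":-0.0205,"tz":0,"ax":0,"ay":0,"az":-6.4}
    - {"claw":1,"tx":0.007,"ty":-0.02,"tz":0,"ax":0,"ay":0,"az":-6.4}
    - {"claw":1,"tx":0.009,"ty":-0.019,"tz":0,"ax":0,"ay":0,"az":-6.4}
    - {"claw":1,"tx":0.011,"ty":-0.018,"tz":0,"ax":0,"ay":0,"az":-6.4}
  squeeze: 30

```text
clock: 14.25
tcp_pos: [0.4548, -0.1439, 0.4847]
orientation: [-0.729, -3.056, -0.0]
contact_force: [0.3, -1.0, -0.2]
grip_width: -0.0
gripper_force: 0.0
```

```bash
python3 - <<'E'
from h import *
plan([])
im,(m,T)=snap('wrist','w6.png'); tips(['keeper_handle','keeper_hinge'],'wrist',T)
plan([((.4565,-.143,.378),153,1)])
E
```

```text
at [ 0.4548 -0.1439  0.4847] yaw 153.16 tilt 0.02 F [ 0.3 -1.  -0.2] w -0.0 t 14.25
tip_of wrist keeper_handle 0.63 [ 0.4736 -0.1036  0.2275] {}
tip_of wrist keeper_handle 0.58 [ 0.644  -0.0571  0.0894] {}
tip_of wrist keeper_hinge 0.24 [ 0.6663 -0.0506  0.1794] {}
at [ 0.4549 -0.1444  0.4849] yaw 152.64 tilt 0.07 F [ 1.   0.2 -0.1] w 0.0002 t 14.4
{"tx":-0.0008,"ty":0.0020,"tz":0.1069,"az":-0.36},
```

Emit:
arm_command:
  plan:
    - {"claw":1,"tx":0,"ty":0,"tz":0.015,"ax":0,"ay":0,"az":0}
    - {"claw":1,"tx":0,"ty":0,"tz":0.015,"ax":0,"ay":0,"az":0}
    - {"claw":1,"tx":0,"ty":0,"tz":0.015,"ax":0,"ay":0,"az":0}
    - {"claw":1,"tx":0,"ty":0,"tz":0.015,"ax":0,"ay":0,"az":0}
    - {"claw":1,"tx":0,"ty":0,"tz":0.015,"ax":0,"ay":0,"az":0}
    - {"claw":1,"tx":0,"ty":0,"tz":0.014,"ax":0,"ay":0,"az":0}
    - {"claw":1,"tx":0,"ty":0,"tz":0.01,"ax":0,"ay":0,"az":0}
    - {"claw":1,"tx":0,"ty":0,"tz":0.008,"ax":0,"ay":0,"az":0}
    - {"claw":1,"tx":0,"ty":0,"tz":0,"ax":0,"ay":0,"az":0}
    - {"claw":1,"tx":0,"ty":0,"tz":0,"ax":0,"ay":0,"az":0}

```text
clock: 15.23
tcp_pos: [0.4562, -0.1433, 0.3779]
orientation: [-0.737, -3.054, -0.001]
contact_force: [-0.9, 0.8, -1.4]
grip_width: 0.0002
gripper_force: 0.0
```

```bash
cat >> h.py <<'E'
H=np.array([.599,-.1705])
def tgt(deg_open,off,z):
    """TCP with the tool `off` behind the rod, bar open by deg_open"""
    a=np.radians(88.8+deg_open); rod=H+.14*np.array([np.cos(a),np.sin(a)]); d=np.array([np.sin(a),-np.cos(a)])
    q=rod-off*d; return (q[0],q[1],z),88.8+deg_open
E
python3 - <<'E'
from h import *
z=.378
w=[tgt(64,.0205,z)+(3,)]+[tgt(g,.0205,z)+(1,) for g in np.arange(60,1,-4)]+[tgt(0,.0205,z)+(1,)]
plan(w)
E
```

```text
at [ 0.4562 -0.1433  0.3779] yaw 152.84 tilt 0.03 F [-0.9  0.8 -1.4] w 0.0002 t 15.23
{"tx":0.0002,"ty":0.0069,"tz":-0.0000,"az":0.01},{"tx":0.0002,"ty":0.0069,"tz":-0.0000,"az":0.01},{"tx":0.0002,"ty":0.0069,"tz":-0.0000,"az":0.01},
{"tx":0.0011,"ty":0.0098,"tz":-0.0000,"az":4.00},
{"tx":0.0011,"ty":0.0098,"tz":-0.0000,"az":4.00},
{"tx":0.0011,"ty":0.0098,"tz":-0.0000,"az":4.00},
{"tx":0.0011,"ty":0.0098,"tz":-0.0000,"az":4.00},
{"tx":0.0011,"ty":0.0098,"tz":-0.0000,"az":4.00},
{"tx":0.0011,"ty":0.0098,"tz":-0.0000,"az":4.00},
{"tx":0.0011,"ty":0.0098,"tz":-0.0000,"az":4.00},
{"tx":0.0011,"ty":0.0098,"tz":-0.0000,"az":4.00},
{"tx":0.0011,"ty":0.0098,"tz":-0.0000,"az":4.00},
{"tx":0.0011,"ty":0.0098,"tz":-0.0000,"az":4.00},
{"tx":0.0011,"ty":0.0098,"tz":-0.0000,"az":4.00},
{"tx":0.0011,"ty":0.0098,"tz":-0.0000,"az":4.00},
{"tx":0.0011,"ty":0.0098,"tz":-0.0000,"az":4.00},
{"tx":0.0011,"ty":0.0098,"tz":-0.0000,"az":4.00},
{"tx":0.0011,"ty":0.0098,"tz":-0.0000,"az":4.00},
{"tx":0.0011,"ty":0.0098,"tz":-0.0000,"az":4.00},
```

Emit:
arm_command:
  plan:
    - {"claw":1,"tx":0,"ty":0.007,"tz":0,"ax":0,"ay":0,"az":0}
    - {"claw":1,"tx":0,"ty":0.007,"tz":0,"ax":0,"ay":0,"az":0}
    - {"claw":1,"tx":0.0005,"ty":0.007,"tz":0,"ax":0,"ay":0,"az":0}
    - {"claw":1,"tx":0.001,"ty":0.01,"tz":0,"ax":0,"ay":0,"az":4}
    - {"claw":1,"tx":0.001,"ty":0.01,"tz":0,"ax":0,"ay":0,"az":4}
    - {"claw":1,"tx":0.001,"ty":0.01,"tz":0,"ax":0,"ay":0,"az":4}
    - {"claw":1,"tx":0.001,"ty":0.01,"tz":0,"ax":0,"ay":0,"az":4}
    - {"claw":1,"tx":0.001,"ty":0.01,"tz":0,"ax":0,"ay":0,"az":4}
    - {"claw":1,"tx":0.001,"ty":0.01,"tz":0,"ax":0,"ay":0,"az":4}
    - {"claw":1,"tx":0.001,"ty":0.01,"tz":0,"ax":0,"ay":0,"az":4}

```text
clock: 16.07
tcp_pos: [0.5039, -0.0656, 0.3786]
orientation: [1.458, 2.781, -0.001]
contact_force: [-0.9, -1.5, 1.1]
grip_width: -0.0002
gripper_force: 1.1
```

```bash
python3 - <<'E'
from h import *
z=.378
im,(m,T)=snap('scene','s7.png'); tips(['keeper_handle'],'scene',T)
im,(m,T)=snap('side','d7.png'); tips(['keeper_handle'],'side',T)
print(tgt(36,.0205,z))
plan([tgt(g,.0205,z)+(1,) for g in (32,28,24,20,16,12,8,5)])
E
```

```text
tip_of scene keeper_handle 0.74 [ 0.5238 -0.0544  0.2296] {}
((np.float64(0.5022665417369386), np.float64(-0.06723873885881228), 0.378), 124.8)
at [ 0.5034 -0.0659  0.3781] yaw 125.04 tilt 0.02 F [-0.7 -0.8  0.6] w -0.0001 t 16.27
{"tx":0.0006,"ty":0.0081,"tz":0.0001,"az":4.24},
{"tx":0.0011,"ty":0.0098,"tz":-0.0000,"az":4.00},
{"tx":0.0011,"ty":0.0098,"tz":-0.0000,"az":4.00},
{"tx":0.0011,"ty":0.0098,"tz":-0.0000,"az":4.00},
{"tx":0.0011,"ty":0.0098,"tz":-0.0000,"az":4.00},
{"tx":0.0011,"ty":0.0098,"tz":-0.0000,"az":4.00},
{"tx":0.0011,"ty":0.0098,"tz":-0.0000,"az":4.00},
{"tx":0.0009,"ty":0.0074,"tz":-0.0000,"az":3.00},
```

Emit:
arm_command:
  plan:
    - {"claw":1,"tx":0.0005,"ty":0.008,"tz":0,"ax":0,"ay":0,"az":4}
    - {"claw":1,"tx":0.001,"ty":0.01,"tz":0,"ax":0,"ay":0,"az":4}
    - {"claw":1,"tx":0.001,"ty":0.01,"tz":0,"ax":0,"ay":0,"az":4}
    - {"claw":1,"tx":0.001,"ty":0.01,"tz":0,"ax":0,"ay":0,"az":4}
    - {"claw":1,"tx":0.001,"ty":0.01,"tz":0,"ax":0,"ay":0,"az":4}
    - {"claw":1,"tx":0.001,"ty":0.01,"tz":0,"ax":0,"ay":0,"az":4}
    - {"claw":1,"tx":0.001,"ty":0.008,"tz":0,"ax":0,"ay":0,"az":4}
    - {"claw":1,"tx":0.001,"ty":0.005,"tz":0,"ax":0,"ay":0,"az":3}
    - {"claw":1,"tx":0,"ty":0,"tz":0,"ax":0,"ay":0,"az":0}
    - {"claw":1,"tx":0,"ty":0,"tz":0,"ax":0,"ay":0,"az":0}

```text
clock: 17.1
tcp_pos: [0.5658, -0.0338, 0.3778]
orientation: [-2.143, -2.298, 0.0]
contact_force: [0.3, -0.0, -0.6]
grip_width: 0.0001
gripper_force: 0.0
```

```bash
python3 - <<'E'
from h import *
z=.378
im,(m,T)=snap('scene','s8.png'); tips(['keeper_handle','red_brush_seat'],'scene',T)
plan([tgt(0,.0205,z)+(4,)])
E
```

```text
tip_of scene keeper_handle 0.63 [ 0.5917 -0.0295  0.2303] {}
tip_of scene keeper_handle 0.3 [0.5936 0.4465 0.002 ] {}
tip_of scene red_brush_seat 0.78 [ 0.6539 -0.059   0.2008] {}
tip_of scene red_brush_seat 0.35 [ 0.3318 -0.2254  0.001 ] {}
at [ 0.5656 -0.0341  0.3778] yaw 93.9 tilt 0.03 F [0.1 0.2 0. ] w -0.0003 t 17.25
{"tx":0.0007,"ty":0.0040,"tz":-0.0000,"az":1.27},{"tx":0.0008,"ty":0.0040,"tz":-0.0000,"az":1.27},{"tx":0.0009,"ty":0.0040,"tz":-0.0000,"az":1.27},{"tx":0.0010,"ty":0.0040,"tz":-0.0000,"az":1.27},
```

Emit:
arm_command:
  plan:
    - {"claw":1,"tx":0.0005,"ty":0.004,"tz":0,"ax":0,"ay":0,"az":1.3}
    - {"claw":1,"tx":0.0005,"ty":0.004,"tz":0,"ax":0,"ay":0,"az":1.3}
    - {"claw":1,"tx":0.001,"ty":0.003,"tz":0,"ax":0,"ay":0,"az":1.3}
    - {"claw":1,"tx":0.001,"ty":0.002,"tz":0,"ax":0,"ay":0,"az":1.3}
    - {"claw":1,"tx":0,"ty":0.001,"tz":0,"ax":0,"ay":0,"az":0}
    - {"claw":1,"tx":0,"ty":0.001,"tz":0,"ax":0,"ay":0,"az":0}
    - {"claw":1,"tx":0,"ty":0,"tz":0,"ax":0,"ay":0,"az":0}
    - {"claw":1,"tx":0,"ty":0,"tz":0,"ax":0,"ay":0,"az":0}
    - {"claw":1,"tx":0,"ty":0,"tz":0,"ax":0,"ay":0,"az":0}
    - {"claw":1,"tx":0,"ty":0,"tz":0,"ax":0,"ay":0,"az":0}

```text
clock: 18.08
tcp_pos: [0.5809, -0.0302, 0.3779]
orientation: [-2.248, -2.195, 0.0]
contact_force: [-2.7, -1.9, 3.2]
grip_width: 0.0002
gripper_force: 1.7
```

Emit:
arm_command:
  plan:
    - {"claw":1,"tx":0,"ty":0.001,"tz":0,"ax":0,"ay":0,"az":0}
    - {"claw":1,"tx":0,"ty":0.001,"tz":0,"ax":0,"ay":0,"az":0}
    - {"claw":1,"tx":0,"ty":0.001,"tz":0,"ax":0,"ay":0,"az":0}
    - {"claw":1,"tx":0,"ty":0,"tz":0,"ax":0,"ay":0,"az":0}
    - {"claw":1,"tx":0,"ty":0,"tz":0,"ax":0,"ay":0,"az":0}
    - {"claw":1,"tx":0,"ty":0,"tz":0,"ax":0,"ay":0,"az":0}
    - {"claw":1,"tx":0,"ty":0,"tz":0,"ax":0,"ay":0,"az":0}
    - {"claw":1,"tx":0,"ty":0,"tz":0,"ax":0,"ay":0,"az":0}
    - {"claw":1,"tx":0,"ty":0,"tz":0,"ax":0,"ay":0,"az":0}
    - {"claw":1,"tx":0,"ty":0,"tz":0,"ax":0,"ay":0,"az":0}

```text
clock: 18.92
tcp_pos: [0.5823, -0.0301, 0.3775]
orientation: [-2.245, -2.193, 0.007]
contact_force: [-11.8, -1.9, 7.6]
grip_width: -0.0002
gripper_force: 6.4
```

```bash
python3 - <<'E'
from h import *
plan([])
im,(m,T)=snap('scene','s9.png'); tips(['keeper_handle','red_brush_seat'],'scene',T,n=1)
E
```

```text
at [ 0.5823 -0.0301  0.3775] yaw 88.65 tilt 0.32 F [-11.8  -1.9   7.6] w -0.0002 t 18.92
tip_of scene keeper_handle 0.61 [ 0.6407 -0.4387  0.0014] {}
tip_of scene red_brush_seat 0.78 [ 0.6508 -0.058   0.2016] {}
```

The force rose from about 3 N to 12 N while the tool barely moved, so the bar is at its stop. One more small press, then back off and rise.

Emit:
arm_command:
  plan:
    - {"claw":1,"tx":0,"ty":0.001,"tz":0,"ax":0,"ay":0,"az":0}
    - {"claw":1,"tx":0,"ty":0,"tz":0,"ax":0,"ay":0,"az":0}
    - {"claw":1,"tx":0,"ty":0,"tz":0,"ax":0,"ay":0,"az":0}
    - {"claw":1,"tx":0,"ty":-0.005,"tz":0,"ax":0,"ay":0,"az":0}
    - {"claw":1,"tx":0,"ty":-0.01,"tz":0,"ax":0,"ay":0,"az":0}
    - {"claw":1,"tx":0,"ty":-0.015,"tz":0,"ax":0,"ay":0,"az":0}
    - {"claw":1,"tx":0,"ty":-0.015,"tz":0,"ax":0,"ay":0,"az":0}
    - {"claw":1,"tx":0,"ty":0,"tz":-0.03,"ax":0,"ay":0,"az":0}
    - {"claw":1,"tx":0,"ty":0,"tz":-0.04,"ax":0,"ay":0,"az":0}
    - {"claw":1,"tx":0,"ty":0,"tz":-0.04,"ax":0,"ay":0,"az":0}

```text
clock: 19.9
tcp_pos: [0.5391, -0.0289, 0.4884]
orientation: [-2.246, -2.195, 0.001]
contact_force: [0.6, -0.3, -0.7]
grip_width: -0.0002
gripper_force: 0.0
```

```bash
python3 - <<'E'
from h import *
plan([])
for c in('side','scene'):
    im,(m,T)=snap(c,c+'10.png'); tips(['keeper_handle','red_brush_seat','red_brush'],c,T,n=1)
b=im.astype(int)
for v in(233,235,237): print(v,b[v,198:222,1].tolist())
for g in(0,3): print(g,proj(m,T,tgt(g,0,.24)[0]))
im=cv2.imread('pics/scene10.png')[150:270,150:270];im2=cv2.imread('pics/side10.png')[100:220,190:310]
cv2.imwrite('pics/b10.png',cv2.resize(np.hstack([im,im2]),None,fx=3.3,fy=3.3,interpolation=2))
E
```

```text
at [ 0.5391 -0.0289  0.4884] yaw 88.69 tilt 0.1 F [ 0.6 -0.3 -0.7] w -0.0002 t 19.9
tip_of side keeper_handle 0.71 [ 0.6018 -0.0277  0.2244] {}
tip_of side red_brush_seat 0.59 [ 0.6438 -0.0536  0.1993] {}
tip_of side red_brush 0.69 [ 0.5983 -0.0273  0.2254] {}
tip_of scene keeper_handle 0.72 [ 0.6054 -0.0305  0.2321] {}
tip_of scene red_brush_seat 0.96 [ 0.6543 -0.0591  0.2004] {}
tip_of scene red_brush 0.56 [ 0.6462 -0.055   0.0843] {}
233 [95, 44, 26, 24, 24, 41, 98, 126, 130, 130, 131, 132, 129, 130, 129, 127, 102, 86, 87, 100, 68, 73, 74, 77]
235 [53, 14, 18, 16, 16, 35, 92, 119, 125, 126, 127, 128, 130, 129, 129, 129, 111, 87, 82, 79, 37, 19, 19, 22]
237 [40, 16, 15, 17, 12, 23, 55, 84, 88, 88, 89, 88, 89, 89, 90, 89, 80, 47, 37, 30, 23, 19, 22, 20]
0 [221.5783111  203.96820279]
3 [221.82562411 201.42758118]
```

View pics/b10.png

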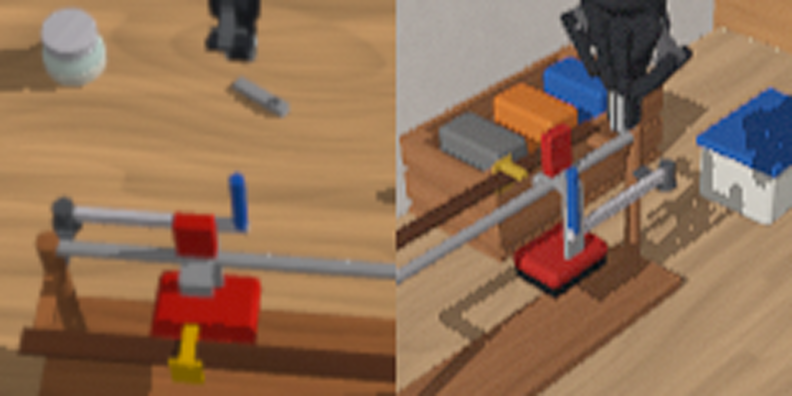

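The picture shows the keeper bar parallel to the rail in front of the brush, the hook still in line with the yellow bar, and the robot clear of everything. Handing in.

```bash
python3 -c "
from bench import r
print(r.hand_in())"
```

```text
the job is handed in; nothing more can be done
None
```

The red brush hangs on the rail within about 1 mm of the yellow mark's centre, the keeper bar is shut against its stop in front of it, nothing else was touched, and the job was handed in at about 20 s; no verdict was shown.

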